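# Empty the drop tray of the cartridge waste bin

### The job

Two used extraction cartridges lie on the tilting tray of the yellow waste bin with the red top. Push the blue flap over with your fingertips until the tray tips and both cartridges have dropped inside the bin, then push the flap back up so that it stands upright and the tray closes the bin again. The used cartridges are contaminated, so do not touch them; only push the flap, do not take it between the fingers, and leave the bottle, flask and beaker beside the bin where they stand.

Things in the scene. Friction and masses are not known exactly. Their poses are not given: they have to be found in the camera images.
- waste_bin: Yellow plastic bin with a flat red top frame, on a steel foot plate 200 x 250 mm; fixed. 176 mm along its x, 222 mm along its y, 170 mm high to the red rim, hollow below the tray (walls 4 mm, floor 8 mm above the bench). Origin: centre of its underside, on the bench. z up; +x is the way the flap tips over. The red cover behind the tray lies at x = 59 to 91 mm, top at z = 170 mm.
- drop_tray (a joint): Hinge of the one-piece tray, rad. 0: pan level, flap upright. Grows as the flap tips towards the bin's +x and the pan swings down inside, to a stop at 1.31, flap 15 degrees above level. Counterweighted over-centre, damped, empty: below about 0.35 it falls back to 0 by itself, above about 0.6 on to the stop, and stays there. Loaded it tips a little earlier. 0.5 to 4 N at the flap's top move it.
- flap_mid (a point): Centre of the blue flap, 45 mm from the hinge line. The flap is 4 mm thick, 196 mm wide, stands at right angles to the pan on the hinge line. Turns with the tray: x is normal to the flap (along the bin's +x when upright), y runs along the hinge, z from the hinge to the free edge.
- flap_top (a point): Middle of the round bead, 10 mm diameter, along the flap's free edge, 90 mm from the hinge line; its axis is 3 mm off the flap's middle plane on the outer (bin -x) side. Its top is 261 mm above the bench with the flap upright. Axes as flap_mid.
- cartridge_a: Used extraction cartridge, white flanged barrel 69 x 19 x 19 mm lying on its side on the grey pan. Origin: centre of its underside; x along the barrel.
- cartridge_b: Second used extraction cartridge, the same as the first, on the other half of the pan.
- rinse_bottle: Small glass bottle with orange screw cap, 56 mm diameter, 104 mm high, standing loose beside the bin. Origin: centre of its underside.
- flask: Conical glass flask, 66 mm diameter, 105 mm high, standing loose beside the bin. Origin: centre of its underside.
- beaker: Low glass beaker with spout, 61 x 55 mm, 69 mm high, standing loose beside the bin. Origin: centre of its underside.
- hinge_line (a point): Fixed point in the middle of the hinge line, which runs along the bin's y at x = -50 mm, z = 166 mm of the bin's frame. Axes as the bin's.
- pan_mid (a point): Centre of the grey pan's upper face. The pan reaches 105 mm from the hinge (towards the bin's +x when level) and is 196 mm wide, with side walls 18 mm high and an open far edge; level, it closes the bin's mouth. Turns with the tray.
- rod_mid (a point): Middle of the steel counterweight rod, 16 mm diameter, 196 mm long; with the flap upright it lies 26 mm in front of the hinge line (bin -x) and 14 mm above it, and it turns with the tray.
Mind the look-alikes: they are no part of the job. Leave any brown, pink or purple look-alike of the cartridge_a alone.

How it is judged:
By the outcome, as a careful person would: the job done as asked, in the order asked, and still so for the second after the job is handed in, with the robot touching nothing.
It also fails if it takes over 54 s, if anything falls off the work surface, if the arm or the gripper's body presses on something with over 40 N, if the wrist force passes 120 N, or if a joint passes its speed limit or range.

### The arm

A 6-joint arm with a two-finger parallel gripper is mounted at the origin on a cart in front of the work surface, level with it; the furniture and walls round the work are solid. World frame = base frame: x ahead of the robot, y to its left, z up, the work surface at z = 0. Lengths are in m, angles in rad, forces in N, time in s.
With the tool pointing down it reaches from about 0.3 to 0.875 m from the base axis. Payload 6.4 kg.
Tool frame: the origin (TCP) lies on the centre line of the jaws, within the pads' length; the fingertips stand 25 mm ahead of it and the grasp point (between the pads) lies 6 mm ahead of it (ctrl.tip_reach is the distance from the TCP to the fingertips, in m); z points along the fingers, y is the line along which they close (so a half turn about z gives the same grasp; the last joint's range is limited). The gripper opens to 85 mm and grips with 20 to 120 N. Pads are 22 mm wide; open, the fingers measure 114 mm over their backs; the gripper's body (76 mm by 85 mm) begins 54 mm behind the grasp point. The pads swing forward as they close: fully open they stand 13 mm farther back than shut.
Start: joints at [-1.367, 0.181, 1.607, -0, 1.354, -0.206], TCP at [0.229, -0.527, 0.256] pointing down, gripper open.
Joint ranges: [-2.99, 2.99], [-0.89, 2.07], [0.3, 2.58], [-1.14, 4.28], [0, 2.63], [-3.12, 3.12]. Speed limits (rad/s): [2.57, 2.57, 3.01, 3.14, 3.14, 3.14].

### API

Orientations are given as a unit quaternion [w, x, y, z].
In Python, from bench import ctrl gives the robot as it stands.
- The arm moves only by the tool servo_tool, never from a script. Its argument "motion" is a list that holds one entry, the list of rows, each a list of 5 numbers: the shift along the tool's x, y, z in cm, then the turn about the tool's z in degrees, then the closure, from -1 (fully open) to 1 (shut). In form: [[[dx, dy, dz, twist, claw], ...]]. A call has 1 to 5 rows; each row is the pose to reach, as a shift and turn from the pose commanded when the call began, along the tool's axes at that moment; what a row does not reach only later rows make up. A row lasts 1/10 s, in which the tool goes at most 50 mm and 8.59 degrees, less where a joint would pass 70% of its speed; a pose out of reach is approached as far as the arm can. A call with a gripper value outside its range is refused whole. The fingers move at their own pace and stop on an object; the grip force is fixed at half the most. Time passes only in rows, so rows that repeat a pose let the fingers close. It gives the time, the measured TCP pose, the force, the opening and the grip force at its end, in the units of the state.
- ctrl.get_obs(): the state, without advancing time (a new reading comes with each control period).
- ctrl.camera(name): name is "scene" or "top"; returns a dict with "pixels" (400x640x3 uint8, red, green, blue), "depth" (400x640 float32, m along the optical axis (not along the pixel's ray), 0 where there is no reading), "fx", "fy", "cx", "cy" (pixels), "R" (3x3) and "t" (3): a world point X has camera coordinates R X + t. Camera axes: x right, y down, z forward; pixel columns grow to the right and rows downward; lengths in m; the calibration is good to about 2 mm. A picture is of the moment at which its call begins.
- ctrl.hand_in(): hands the job in; it is judged then, once.
The state is a dict: "time_s": time; "q": joint angles; "dq": joint speeds; "joint_efforts": joint torques, N m; "eef_pos": TCP position; "eef_rot": TCP orientation; "wrist_force": force on the tool from outside, world axes, zero at the start; "torque": the same for the moment, N m; "opening": opening from 0.0 (shut) to 1.0 (fully open); "grasp_force": force on a finger pad.
Only numpy, scipy, OpenCV 4.12 (cv2) and the standard library are available. Lean on these libraries where they do the work, as an engineer would, in place of code of your own. Each camera call takes 0.05 s, during which the arm holds its last target. There are 200 camera calls.

## Working session

There is one attempt and no reset: what is moved stays moved. The work goes in short steps, Python scripts to look and compute and a tool call to move; the robot and the scene stay as the last step left them, time stands still between calls to the robot, and variables do not carry over. Pictures are saved under pics/ and viewed, at most 10 in all, crops included, and the job is handed in when it is done.

Besides the shell and the picture viewer there is one more tool, called after "Request:" as name([rows], argument=value, ...), one row to a line, values as JSON. servo_tool: Moves the arm, as the interface text tells. Its arguments: {"type":"object","properties":{"motion":{"type":"array"}},"required":["motion"]}

```bash
mkdir -p pics && cat > h.py <<'E'
import numpy as np, cv2
from bench import ctrl
def shot(n,f=None):
    c=ctrl.camera(n)
    if f: cv2.imwrite('pics/'+f,c['pixels'][:,:,::-1])
    return c
def cloud(c):
    d=c['depth'];v,u=np.mgrid[:d.shape[0],:d.shape[1]]
    P=np.stack([(u-c['cx'])/c['fx']*d,(v-c['cy'])/c['fy']*d,d],-1)
    W=(P-c['t'])@c['R']; W[d==0]=np.nan
    return W
E
python3 - <<'E'
from h import *
a=shot('scene','s1.png');b=shot('top','t1.png')
for c in(a,b):print(np.round(c['R'],3).tolist(),np.round(-c['R'].T@c['t'],3),c['fx'],(c['depth']>0).mean())
o=ctrl.get_obs();print(o['eef_rot'],o['eef_pos'],o['time_s'],ctrl.tip_reach)
E
```

```text
[[-0.731, -0.683, -0.001], [-0.53, 0.568, -0.63], [0.43, -0.46, -0.777]] [0.132 0.462 0.829] 439.58388373823607 0.996015625
[[0.107, -0.994, 0.006], [-0.968, -0.106, -0.227], [0.226, 0.019, -0.974]] [0.288 0.064 1.143] 484.0806139892152 0.9958828125
[-7.80346673e-04  9.79082582e-01  2.03461763e-01  7.47291492e-06] [ 0.2290273  -0.52693207  0.25548312] 0.1 0.025
```

View pics/s1.png

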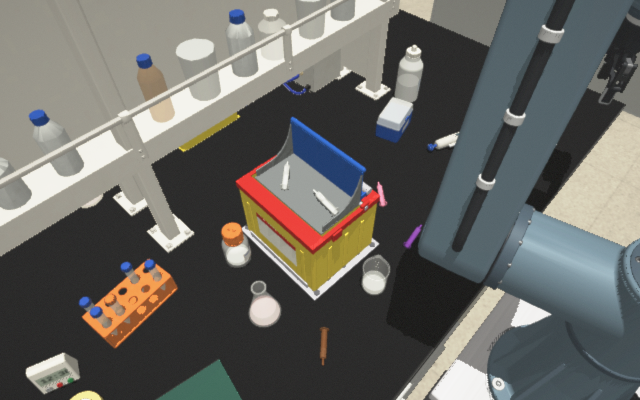

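View pics/t1.png

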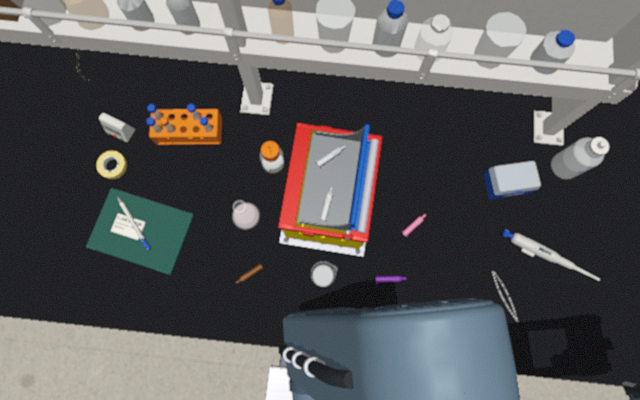

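The scene view shows the yellow bin with its red top at about (310,200). The blue flap stands at (328,155), on the robot's right side. The two white cartridges on the grey pan are at (286,176) and (325,201). In the top view they are at (331,155) and (327,203), with the flap at (362,180). The pink (414,225), purple (391,279) and brown (249,273) look-alikes lie on the bench and stay where they are. Next I'll measure the bin frame.

```bash
cat >> h.py <<'E'
def masks(c):
    h=cv2.cvtColor(c['pixels'],cv2.COLOR_RGB2HSV);H,S,V=[h[...,i].astype(int) for i in range(3)]
    return ((H<8)|(H>172))&(S>150)&(V>90), (abs(H-110)<14)&(S>140)&(V>50)
E
python3 - <<'E'
from h import *
for n in('scene','top'):
    c=shot(n);W=cloud(c);r,b=masks(c)
    R=W[r&(abs(W[...,2]-.17)<.008)&(W[...,0]>.2)]
    k=(np.abs(W[...,:2]-np.median(R,0)[:2]).max(-1)<.16)
    rect=cv2.minAreaRect((R[:,:2]*1000).astype(np.float32))
    print(n,len(R),rect,np.median(R[:,2]))
    B=W[b&k&(W[...,2]>.19)]
    print('blue',len(B),np.round(B.mean(0),4),np.round(np.percentile(B,[1,99],0),3).tolist())
    m=B.mean(0)[:2];u,s,vt=np.linalg.svd(B[:,:2]-m);print('dir',vt[0],'thick',np.percentile((B[:,:2]-m)@vt[1],[2,50,98]))
    T=B[B[:,2]>.252];print('bead',len(T),T.mean(0),'extent',np.percentile((B[:,:2]-m)@vt[0],[0.5,99.5]))
E
python3 - <<'E'
import cv2
a=cv2.imread('pics/s1.png')[105:305,210:410];b=cv2.imread('pics/t1.png')[110:290,220:440]
cv2.imwrite('pics/crop.png',cv2.hconcat([cv2.resize(a,(400,400)),cv2.resize(b,(400,400))]))
E
```

```text
scene 2233 ((545.8326416015625, 69.6440200805664), (183.85842895507812, 236.03822326660156), 88.85562133789062) 0.1682019460921545
blue 2002 [0.5396 0.0177 0.231 ] [[0.447, 0.009, 0.191], [0.636, 0.023, 0.26]]
dir [-0.99867173  0.05152447] thick [-0.00611064  0.00041442  0.00209823]
bead 491 [0.53526416 0.01599305 0.25735964] extent [-0.09742821  0.09403885]
top 2373 ((544.88525390625, 63.00935363769531), (182.68397521972656, 235.70101928710938), 86.91075134277344) 0.17088607517943016
blue 568 [0.5376 0.011  0.2595] [[0.444, 0.002, 0.231], [0.638, 0.019, 0.265]]
dir [-0.99872995  0.05038333] thick [-0.00446216 -0.00015243  0.00523542]
bead 531 [0.53799412 0.01074482 0.26079725] extent [-0.10131814  0.09374919]
```

View pics/crop.png

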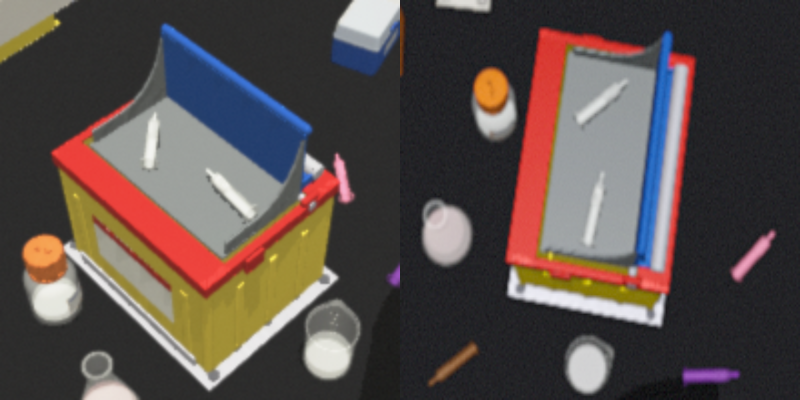

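I measured the bin centre at about (0.545, 0.066), with bin +x along (0.051, 0.999). The hinge middle is at about (0.542, 0.016). The crop confirms two white cartridges on the pan, with the wide red cover on the far side from the flap. I'll work out the approach.

```bash
cat >> h.py <<'E'
from scipy.spatial.transform import Rotation as Ro
e=np.array([.051,.9987]); HG=np.array([.5425,.016])
def pose():
    o=ctrl.get_obs();q=np.array(o['eef_rot']);R=Ro.from_quat(q[[1,2,3,0]]).as_matrix()
    p=np.array(o['eef_pos']);d=p[:2]-HG
    return o,R,p,d@e,d@np.array([-e[1],e[0]])
def go(ex,z,by=0.,yaw=87.1):  # ex: TCP along bin x from hinge; z of TCP
    o,R,p,a,b=pose();t=np.r_[HG+ex*e+by*np.array([-e[1],e[0]]),z]
    y=np.degrees(np.arctan2(R[1,0],R[0,0]))
    print('t',o['time_s'],'p',p.round(4),'ex',round(a,4),'by',round(b,4),'yaw',round(y,2),'F',np.round(o['wrist_force'],1),'op',o['opening'])
    print('shift cm',np.round(R.T@(t-p)*100,2),'twist',round(y-yaw,2))
E
python3 -c "
from h import *
go(-.06,.26)"
```

```text
t 0.2 p [ 0.229  -0.5271  0.2557] ex -0.5584 by 0.2854 yaw 23.48 F [ 0.5 -0.3  0.4] op 1.0018852841238455
shift cm [ 47.72 -31.95  -0.38] twist -63.62
```

Request:
servo_tool([
  [[3.7,-2.5,-0.1,-6,1],[7.5,-5,-0.2,-12,1],[11.2,-7.5,-0.3,-18,1],[15,-10,-0.4,-24,1],[19,-12.7,-0.4,-30,1]],
])

```text
time_s: 0.7
eef_pos: [0.3534, -0.3339, 0.2604]
eef_rot: [0.0, 0.892, 0.451, 0.0]
wrist_force: [0.7, -0.5, 1.0]
opening: 0.142
grasp_force: 0.0
```

```bash
python3 -c "
from h import *
go(-.06,.26)"
```

```text
t 0.7 p [ 0.3534 -0.3339  0.2604] ex -0.359 by 0.1711 yaw 53.68 F [ 0.7 -0.5  1. ] op 0.14186162267570426
shift cm [ 3.438e+01 -2.180e+00  3.000e-02] twist -33.42
```

Request:
servo_tool([
  [[4,-0.3,0,-7,1],[8,-0.5,0,-14,1],[12,-0.8,0,-21,1],[16,-1,0,-28,1],[20,-1.3,0,-33.4,1]],
])

```text
time_s: 1.2
eef_pos: [0.462, -0.1652, 0.2603]
eef_rot: [0.0, 0.724, 0.689, 0.0]
wrist_force: [0.2, -0.1, -0.1]
opening: 0.001
grasp_force: 0.0
```

```bash
python3 -c "
from h import *
go(-.06,.26)"
```

```text
t 1.2 p [ 0.462  -0.1652  0.2603] ex -0.1851 by 0.0711 yaw 87.15 F [ 0.2 -0.1 -0.1] op 0.0010414521052135252
shift cm [12.5   7.13  0.03] twist 0.05
```

Request:
servo_tool([
  [[3.5,2,0,0,1],[7,4,0,0,1],[10,6,0,0,1],[12.5,7.1,0,0,1],[12.5,7.1,0,0,1]],
])

```text
time_s: 1.7
eef_pos: [0.5399, -0.0429, 0.26]
eef_rot: [-0.0, 0.725, 0.689, 0.0]
wrist_force: [-0.3, 0.1, -1.0]
opening: -0.001
grasp_force: 0.0
```

```bash
python3 -c "
from h import *
shot('scene','s2.png')
go(-.02,.26)"
```

```text
t 1.75 p [ 0.5392 -0.0445  0.2599] ex -0.0605 by 0.0002 yaw 87.06 F [-0.1 -1.1  0.3] op 0.0009699099521624333
shift cm [ 4.05  0.02 -0.01] twist -0.04
```

View pics/s2.png

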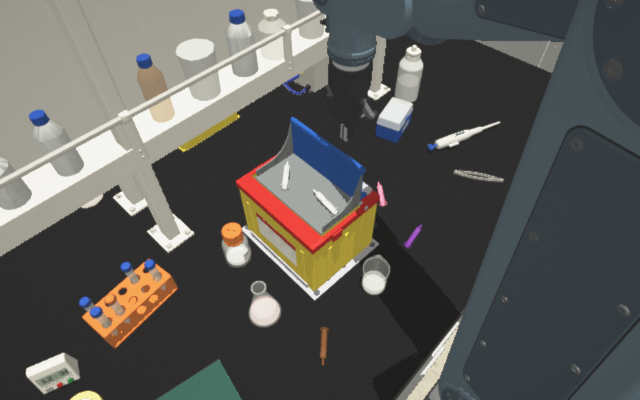

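The gripper is behind the flap at about (345,125), and the flap and cartridges haven't moved. I'll start pushing.

Request:
servo_tool([
  [[2,0,0,0,1],[3.5,0,0,0,1],[4.5,0,0,0,1],[5.2,0,0,0,1],[6,0,0,0,1]],
])

```text
time_s: 2.25
eef_pos: [0.5422, 0.0141, 0.2603]
eef_rot: [0.0, 0.726, 0.687, -0.0]
wrist_force: [0.3, -1.7, -1.2]
opening: -0.001
grasp_force: 0.3
```

Request:
servo_tool([
  [[0.8,0,0,0,1],[1.6,0,0,0,1],[2.4,0,0,0,1],[3.2,0,0,0,1],[4,0,0,0,1]],
])

```text
time_s: 2.75
eef_pos: [0.5446, 0.0548, 0.2603]
eef_rot: [-0.0, 0.726, 0.688, 0.0]
wrist_force: [-0.2, -0.1, 0.2]
opening: -0.001
grasp_force: 0.0
```

```bash
python3 -c "
from h import *
shot('scene','s3.png')
go(.05,.26)"
```

```text
t 2.8 p [0.5445 0.0558 0.2603] ex 0.0399 by 0.0 yaw 86.92 F [-0.3  0.5 -0.7] op 0.0030254845727984156
shift cm [ 1.01 -0.    0.03] twist -0.18
```

View pics/s3.png

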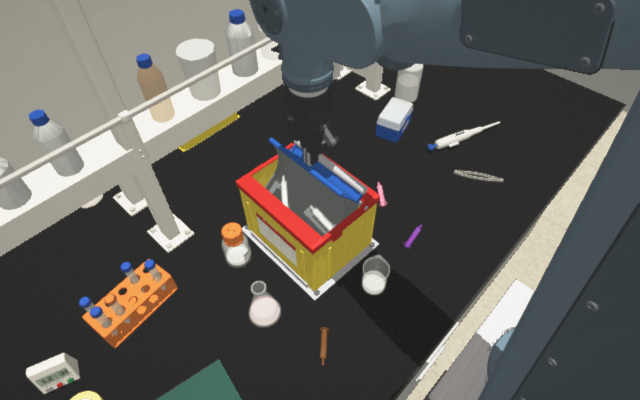

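The flap is tipping and the cartridges are sliding in, seen at about (285,190) and (320,215). I'll move up and over to the far side while it drops.

Request:
servo_tool([
  [[-0.5,0,-1,0,1],[-1,0,-2,0,1],[-1,0,-4,0,1],[-1,0,-5,0,1],[-1,0,-5,0,1]],
])

```text
time_s: 3.3
eef_pos: [0.5451, 0.0434, 0.313]
eef_rot: [0.002, 0.726, 0.687, 0.001]
wrist_force: [-0.9, -0.3, -0.7]
opening: -0.003
grasp_force: 0.0
```

Request:
servo_tool([
  [[0,0,0,0,1],[1,0,0,0,1],[3,0,0,0,1],[6,0,0,0,1],[9,0,0,0,1]],
])

```text
time_s: 3.8
eef_pos: [0.5484, 0.1352, 0.3092]
eef_rot: [-0.001, 0.726, 0.687, -0.001]
wrist_force: [0.8, 0.5, 0.3]
opening: -0.002
grasp_force: 0.0
```

```bash
python3 -c "
from h import *
c=shot('scene','s4.png');W=cloud(c);r,b=masks(c)
d=W[...,:2]-HG;X=d@e;Y=d@np.array([-e[1],e[0]])
k=b&(abs(X-.04)<.08)&(abs(Y)<.11)&(W[...,2]>.165)
print(k.sum(),np.polyfit(X[k],W[...,2][k],1),np.percentile(X[k],[1,50,99]),np.percentile(W[...,2][k],[1,50,99]))
rr=r&(abs(W[...,2]-.17)<.01);print('red X',np.percentile(X[rr],[1,99]),np.percentile(Y[rr],[1,99]))
h=rr&(abs(Y)<.05);print('cover',np.percentile(X[h],[2,10,90,98]),np.median(W[...,2][h]))
go(.118,.31)"
```

```text
2735 [0.28670142 0.16652001] [0.00725558 0.04712434 0.09109166] [0.16794963 0.17899783 0.19662659]
red X [-0.03943275  0.1419944 ] [-0.11192664  0.1147833 ]
cover [-0.03856856 -0.03341744  0.14019211  0.14178043] 0.1682726932910903
t 3.85 p [0.548  0.1394 0.3093] ex 0.1236 by 0.0008 yaw 87.0 F [-2.   2.7  0.5] op 0.002200533640393417
shift cm [-0.56  0.08 -0.07] twist -0.1
```

View pics/s4.png

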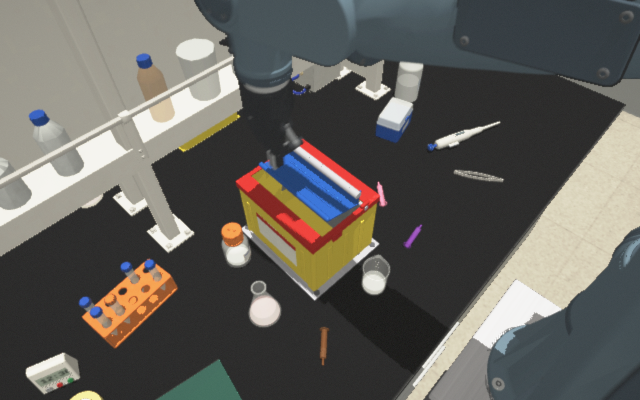

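The flap is at its stop: the bead's far edge is at X = 91 mm from the hinge and its top at z = 0.197. The pan hangs down with no cartridge visible on it. I'll come down over the red cover behind the bead.

Request:
servo_tool([
  [[-0.3,0,2.5,0,1],[-0.5,0.1,5.5,0,1],[-0.5,0.1,8.5,0,1],[-0.5,0.1,10,0,1],[-0.5,0.1,10.4,0,1]],
])

```text
time_s: 4.35
eef_pos: [0.548, 0.1292, 0.2037]
eef_rot: [-0.002, 0.726, 0.688, -0.002]
wrist_force: [1.0, 0.4, -0.0]
opening: -0.0
grasp_force: 0.0
```

```bash
python3 -c "
from h import *
shot('top','t5.png')
go(.104,.203)"
```

```text
t 4.4 p [0.5487 0.1291 0.2047] ex 0.1133 by -0.0004 yaw 86.89 F [-0.9 -0.5 -0.8] op 0.0002455510565495617
shift cm [-0.93 -0.04  0.17] twist -0.21
```

Request:
servo_tool([
  [[-0.3,0,0.2,0,1],[-0.7,0,0.2,0,1],[-1.0,0,0.2,0,1],[-1.2,0,0.2,0,1],[-1.2,0,0.2,0,1]],
])

```text
time_s: 4.9
eef_pos: [0.5496, 0.1173, 0.2054]
eef_rot: [0.0, 0.726, 0.687, 0.001]
wrist_force: [1.7, 4.2, 2.3]
opening: -0.003
grasp_force: 2.0
```

```bash
python3 -c "
from h import *
go(.099,.203)"
```

```text
t 4.9 p [0.5496 0.1173 0.2054] ex 0.1016 by -0.0019 yaw 86.86 F [1.7 4.2 2.3] op -0.0025386195441914647
shift cm [-0.26 -0.19  0.24] twist -0.24
```

View pics/t5.png

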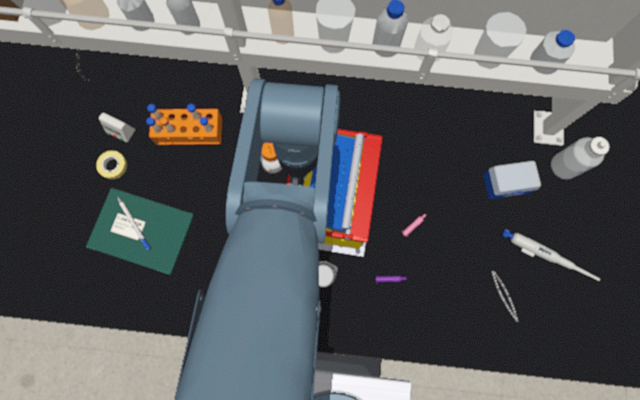

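Contact is made: about 4 N, with the fingertip side against the bead. Next I follow the bead's arc up and back.

Request:
servo_tool([
  [[-0.5,0,-0.3,0,1],[-0.8,0,-0.8,0,1],[-1.0,0,-1.3,0,1],[-1.3,0,-1.7,0,1],[-1.5,0,-2.1,0,1]],
])

```text
time_s: 5.4
eef_pos: [0.5491, 0.107, 0.2283]
eef_rot: [-0.002, 0.725, 0.688, 0.005]
wrist_force: [-0.8, 21.1, 11.3]
opening: 0.001
grasp_force: 10.3
```

```bash
cat > m.py <<'E'
from h import *
import sys
c=shot('scene',sys.argv[1] if len(sys.argv)>1 else None);W=cloud(c);r,b=masks(c)
d=W[...,:2]-HG;X=d@e;Y=d@np.array([-e[1],e[0]]);Z=W[...,2]
k=b&(X>-.02)&(X<.11)&(abs(Y)<.11)&(Z>.172)&(Z<.27)
print(k.sum(),'bead top z',np.percentile(Z[k],98),'X there',np.median(X[k&(Z>np.percentile(Z[k],90))]))
go(.09,.22)
E
python3 m.py
```

```text
1365 bead top z 0.21801945801372594 X there 0.07786465441722416
t 5.45 p [0.5491 0.1066 0.2289] ex 0.0908 by -0.002 yaw 86.98 F [-3.5 20.4 12.5] op 0.00022288576708303005
shift cm [-0.09 -0.2   0.89] twist -0.12
```

The flap has risen to about 1.05 rad. The finger is slipping a little against the bead, so I'll add more lift and less squeeze and carry on along the arc.

Request:
servo_tool([
  [[-0.2,0,-0.7,0,1],[-0.6,0,-1.4,0,1],[-1.1,0,-1.9,0,1],[-1.7,0,-2.4,0,1],[-2.3,0,-2.8,0,1]],
])

```text
time_s: 5.95
eef_pos: [0.5469, 0.0784, 0.2538]
eef_rot: [0.0, 0.726, 0.688, -0.0]
wrist_force: [0.3, 1.2, 0.3]
opening: 0.002
grasp_force: 0.5
```

```bash
python3 m.py s6.png
```

```text
627 bead top z 0.24718217383401309 X there 0.04800428911983292
t 6.0 p [0.5471 0.0773 0.2543] ex 0.0615 by -0.0015 yaw 86.84 F [ 0.9 -0.7  0.4] op -0.0005112796864445076
shift cm [ 2.86 -0.16  3.42] twist -0.26
```

Request:
servo_tool([
  [[-0.8,0,-0.3,0,1],[-1.6,0,-0.6,0,1],[-2.3,0,-0.8,0,1],[-2.8,0,-1.0,0,1],[-3.3,0,-1.1,0,1]],
])

```text
time_s: 6.5
eef_pos: [0.545, 0.0453, 0.2644]
eef_rot: [0.0, 0.726, 0.687, -0.0]
wrist_force: [0.6, -0.1, 0.0]
opening: 0.005
grasp_force: 0.0
```

Request:
servo_tool([
  [[-0.3,0,0,0,1],[-0.6,0,0,0,1],[-0.8,0,0,0,1],[-0.8,0,0,0,1],[-0.8,0,0,0,1]],
])

```text
time_s: 7.0
eef_pos: [0.5446, 0.0381, 0.2642]
eef_rot: [-0.0, 0.726, 0.688, -0.0]
wrist_force: [0.4, 0.2, -0.4]
opening: -0.003
grasp_force: 0.0
```

```bash
sed -i 's/X>-.02/X>-.03/' m.py && python3 m.py s7.png
```

```text
1794 bead top z 0.259695999827803 X there -0.0008381917460220005
t 7.05 p [0.5446 0.0382 0.2642] ex 0.0222 by -0.001 yaw 86.89 F [ 0.5 -1.  -0.3] op 0.0005935305423353293
shift cm [ 6.77 -0.12  4.42] twist -0.21
```

View pics/s7.png

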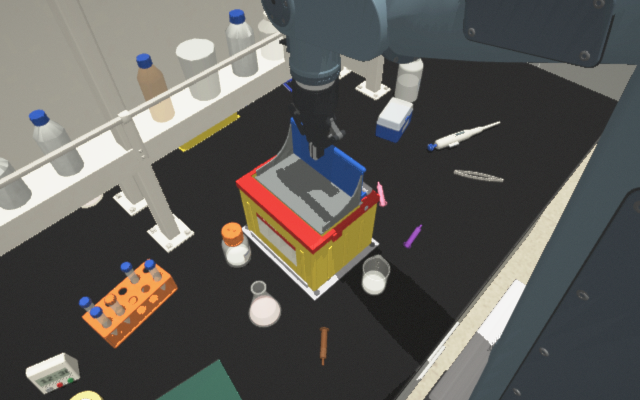

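The flap is upright, with the bead top at 0.260, and the pan at (305,190) is empty. I'll retreat upwards, then check.

Request:
servo_tool([
  [[0.6,0,0,0,1],[1.2,0,-1,0,1],[1.5,0,-4,0,1],[1.5,0,-7,0,1],[1.5,0,-10,0,1]],
])

```text
time_s: 7.55
eef_pos: [0.5453, 0.0539, 0.3662]
eef_rot: [0.0, 0.726, 0.688, 0.0]
wrist_force: [0.7, 0.1, 0.6]
opening: 0.003
grasp_force: 0.0
```

Request:
servo_tool([
  [[0,0,0,0,1],[0,0,0,0,1],[0,0,0,0,1],[0,0,0,0,1],[0,0,0,0,1]],
])

```text
time_s: 8.05
eef_pos: [0.545, 0.0531, 0.3631]
eef_rot: [-0.001, 0.726, 0.688, -0.001]
wrist_force: [0.3, 0.5, -0.1]
opening: -0.005
grasp_force: 0.0
```

```bash
python3 m.py s8.png && python3 - <<'E'
import cv2
cv2.imwrite('pics/c8.png',cv2.resize(cv2.imread('pics/s8.png')[90:320,200:420],(600,600)))
E
```

```text
2369 bead top z 0.25987596909920635 X there -0.0017404384216355788
t 8.1 p [0.5451 0.0531 0.3634] ex 0.0372 by -0.0007 yaw 86.88 F [-0.7  0.8 -0.1] op -0.00020580526438788586
shift cm [ 5.28 -0.07 14.34] twist -0.22
```

View pics/c8.png

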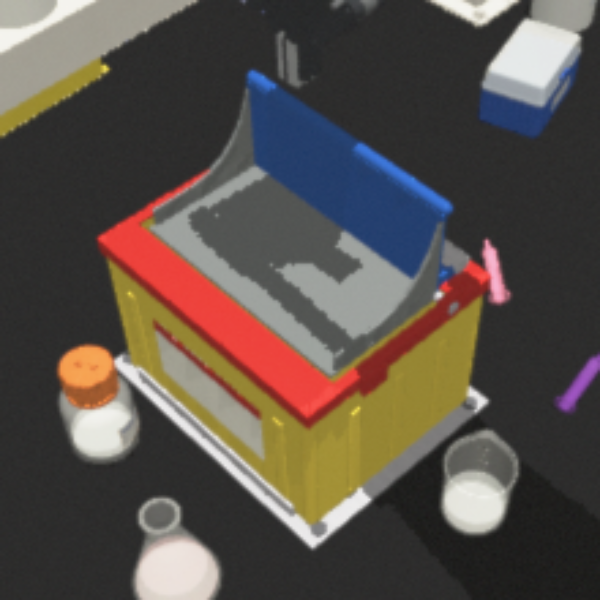

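The flap stands upright, the pan is level and empty apart from the arm's shadow, and the glassware hasn't moved. The gripper is clear of everything, so I'm handing in.

```bash
python3 -c "
from bench import ctrl
print(ctrl.hand_in())"
```

```text
the job is handed in; nothing more can be done
None
```

The job is handed in at about 8 s: the tray tipped and came back empty, so both cartridges should be in the bin (its inside was not viewed); the flap is upright again, and the bottle, flask and beaker stand where they were.

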